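# Put the stacked upholstery tins back in their fitted trays

### The arm

A 6-joint arm with a two-finger parallel gripper is mounted at the origin on the work surface. World frame = base frame: x ahead of the robot, y to its left, z up, the work surface at z = 0. Lengths are in mm, angles in rad, forces in N, time in s.
With the tool pointing down it reaches from about 250 to 775 mm from the base axis. Payload 4 kg.
Tool frame: the origin (TCP) lies between the finger pads; the fingertips stand 14 mm ahead of it and the grasp point (between the pads) lies 5 mm behind it; z points along the fingers, y is the line along which they close (so a half turn about z gives the same grasp; the last joint's range is limited). The gripper opens to 94 mm and grips with 3 to 60 N. Pads are 16 mm wide; open, the fingers measure 119 mm over their backs; the gripper's body (75 mm by 177 mm) begins 78 mm behind the grasp point.
Start: joints at [-1.232, 0.087, 1.371, -0, 1.684, -0.103], TCP at [235.162, -497.21, 219.506] pointing down, gripper open.
Joint ranges: [-3.1, 3.1], [-0.76, 2.03], [0.27, 2.55], [-1.08, 4.22], [0.17, 2.65], [-2.57, 2.57]. Speed limits (rad/s): [2.79, 2.79, 3.14, 3.14, 3.14, 3.14].

### API

Orientations are given as a unit quaternion [w, x, y, z].
In Python, from plant import env, jaws, kin, vision, monitor gives the robot as it stands. Calls block until the motion is done:
- env.reach(position, orientation): joint-space move of the TCP to a pose.
- env.move_straight(position, ori=None, speed=150, max_force=None): straight line of the TCP; ori=None keeps the orientation; speed is the mean speed in mm/s. With max_force (N) it stops when the force on the tool has changed by that much, and returns True; else False.
- env.set_joints(angles): joint-space move.
- jaws.open_jaws() and jaws.grab(): open the fingers fully, or close them until they stop; the grip force is fixed at half the most.
- env.hold(seconds).
- kin.solve_ik(position, orientation): joint angles nearest the present ones, or None.
- vision.get_image(name): name is "scene" or "side" or "wrist"; returns a dict with "image" (420x560x3 uint8, red, green, blue), "range_z" (420x560 float32, mm along the optical axis (not along the pixel's ray), 0 where there is no reading), "mtx" (3x3 intrinsics, pixels), "world_from_camera" (4x4, takes a point from camera to world coordinates). Camera axes: x right, y up, looking along -z (the intrinsics and any distortion apply to the point x, -y, -z); pixel columns grow to the right and rows downward; lengths in mm; the calibration is good to about 2 mm. A picture is of the moment at which its call begins.
A pose or a line that the arm cannot do raises env.PlanningError and nothing moves.
- env.hand_in(): hands the job in; it is judged then, once.
Readings, each from a call of its own:
- monitor.read_time_s(): time.
- monitor.read_joint_positions(): joint angles.
- monitor.read_qvel(): joint speeds.
- monitor.read_tau(): joint torques, N m.
- monitor.read_ee_pos(): TCP position.
- monitor.read_orientation(): TCP orientation.
- monitor.read_ft_force(): force on the tool from outside, world axes, zero at the start.
- monitor.read_ft_torque(): the same for the moment, N m.
- monitor.read_gripper_width(): finger opening in mm.
- monitor.read_gripper_force(): force on a finger pad.
Only numpy, scipy, OpenCV 4.12 (cv2) and the standard library are available. Lean on these libraries where they do the work, as an engineer would, in place of code of your own. Each camera call takes 0.05 s, during which the arm holds its last target. There are 200 camera calls.

### The job

Take apart the two stacks of tins and boxes on the upholstery bench, and put each one into the shallow tray made for its own shape and size, so that it sits flat on the felt inside the rim. Keep every tin and box upright all the way: do not let any of them topple or tip over. Leave all five at rest in their trays.

Things in the scene. Friction and masses are not known exactly. Their poses are not given: they have to be found in the camera images.
- tack_tin: Large round plain dark-steel tin, 62 mm diameter, about 0.2 kg. Its origin is the centre of its underside, z up, rigid and closed, 36 mm tall. It stands on the bench at the bottom of one of the two stacks.
- nail_box: Square pale wooden box, 62 x 62 mm, sides along its x and y, about 0.16 kg. Its origin is the centre of its underside, z up, rigid and closed, 36 mm tall. It stands on the bench at the bottom of the other stack.
- oval_tin: Oval plain aluminium tin, 80 mm long (x) and 44 mm wide (y): two straight sides 36 mm long and half-round ends of 22 mm radius; about 0.12 kg. Its origin is the centre of its underside, z up, rigid and closed, 36 mm tall. At the start it lies on the large round tin or on the square box, and carries the small round tin.
- needle_box: Long narrow dark wooden box, 100 mm long (x) and 32 mm wide (y), about 0.1 kg. Its origin is the centre of its underside, z up, rigid and closed, 36 mm tall. At the start it lies on whichever of the square box and the large round tin does not carry the oval tin.
- wax_tin: Small round plain brass tin, 36 mm diameter, about 0.06 kg. Its origin is the centre of its underside, z up, rigid and closed, 36 mm tall. At the start it stands on the oval tin, on top of the three-high stack.
- tack_tray: Large round tray, 80 mm inside diameter, for the large round tin. Fixed to the bench. A 3 mm thick grey felt floor inside a thin dark wooden rim, 3 mm thick, whose top is 8 mm above the bench; the gap is 9 mm all round when its container is centred. Origin: centre of its underside, at bench height; z up; round, so its yaw does not matter.
- nail_tray: Square tray, 80 x 80 mm inside, for the square box. Fixed to the bench. A 3 mm thick grey felt floor inside a thin dark wooden rim, 3 mm thick, whose top is 8 mm above the bench; the gap is 9 mm all round when its container is centred. Origin: centre of its underside, at bench height; z up; sides along x and y.
- oval_tray: Oval tray, 98 x 62 mm inside with half-round ends, for the oval tin. Fixed to the bench. A 3 mm thick grey felt floor inside a thin dark wooden rim, 3 mm thick, whose top is 8 mm above the bench; the gap is 9 mm all round when its container is centred. Origin: centre of its underside, at bench height; z up; its length lies along x.
- needle_tray: Long rectangular tray, 118 x 50 mm inside, for the long narrow box. Fixed to the bench. A 3 mm thick grey felt floor inside a thin dark wooden rim, 3 mm thick, whose top is 8 mm above the bench; the gap is 9 mm all round when its container is centred. Origin: centre of its underside, at bench height; z up; its length lies along x.
- wax_tray: Small round tray, 54 mm inside diameter, for the small round tin. Fixed to the bench. A 3 mm thick grey felt floor inside a thin dark wooden rim, 3 mm thick, whose top is 8 mm above the bench; the gap is 9 mm all round when its container is centred. Origin: centre of its underside, at bench height; z up; round, so its yaw does not matter.
Not all that is in view belongs to the job. Leave any purple or red look-alike of the needle_box alone.

How it is judged (in metres and radians):
At the end, for the whole second after the job is handed in: Each of the five containers rests upright (tilt under 0.04 rad) in the tray of its own shape and size, flat on the felt (underside less than 5 mm above the tray's underside), its centre within 14 mm of the tray's centre, and still (horizontal distance between tack_tin and tack_tray below 0.014 m and z of tack_tin in the frame of tack_tray below 0.005 m and angle between each of tack_tin, nail_box, oval_tin, needle_box, wax_tin's own z axis and vertical below 0.04 rad and linear speed of each of tack_tin, nail_box, oval_tin, needle_box, wax_tin below 0.02 m/s and angular speed of each of tack_tin, nail_box, oval_tin, needle_box, wax_tin below 0.2 rad/s and horizontal distance between nail_box and nail_tray below 0.014 m and z of nail_box in the frame of nail_tray below 0.005 m and horizontal distance between oval_tin and oval_tray below 0.014 m and z of oval_tin in the frame of oval_tray below 0.005 m and horizontal distance between needle_box and needle_tray below 0.014 m and z of needle_box in the frame of needle_tray below 0.005 m and horizontal distance between wax_tin and wax_tray below 0.014 m and z of wax_tin in the frame of wax_tray below 0.005 m); the robot touches nothing.
It fails at once if a tin or box tipped by more than 0.6 rad (angle between any of tack_tin, nail_box, oval_tin, needle_box, wax_tin's own z axis and vertical above 0.6 rad).
It also fails if it takes over 115 s, if anything falls off the work surface, if the arm or the gripper's body presses on something with over 40 N, if the wrist force passes 120 N, or if a joint passes its speed limit or range.

## Working session

There is one attempt and no reset: what is moved stays moved. The work goes in short steps, each a Python script; the robot and the scene stay as the last script left them, time stands still between calls to the robot, and variables do not carry over. Pictures are saved under pics/ and viewed, at most 14 in all, crops included, and the job is handed in when it is done.

```bash
ls; mkdir -p pics; python3 - <<'E'
from plant import env,jaws,kin,vision,monitor
import cv2,numpy as np
for n in("scene","side"):
    d=vision.get_image(n);cv2.imwrite(f"pics/{n}0.png",d["image"][:,:,::-1]);np.savez(f"{n}0.npz",**d)
    print(n,d["mtx"].round(1).tolist(),d["world_from_camera"].round(3).tolist(),d.keys())
print(monitor.read_time_s(),monitor.read_orientation())
E
```

```text
pics
scene [[404.7, 0.0, 272.7], [0.0, 404.7, 212.4], [0.0, 0.0, 1.0]] [[-0.19, -0.547, 0.815, 1273.619], [0.982, -0.111, 0.155, 168.505], [0.006, 0.83, 0.558, 607.984], [0.0, 0.0, 0.0, 1.0]] dict_keys(['image', 'range_z', 'mtx', 'world_from_camera'])
side [[421.0, 0.0, 275.6], [0.0, 421.0, 211.6], [0.0, 0.0, 1.0]] [[-0.932, 0.214, -0.294, 169.961], [-0.363, -0.519, 0.774, 807.374], [0.013, 0.828, 0.561, 669.003], [0.0, 0.0, 0.0, 1.0]] dict_keys(['image', 'range_z', 'mtx', 'world_from_camera'])
0.1 [-9.50881958e-04  9.75699500e-01  2.19110862e-01 -1.04995221e-04]
```

View pics/scene0.png

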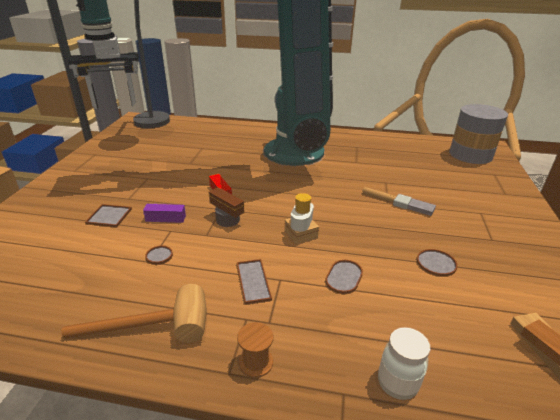

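View pics/side0.png

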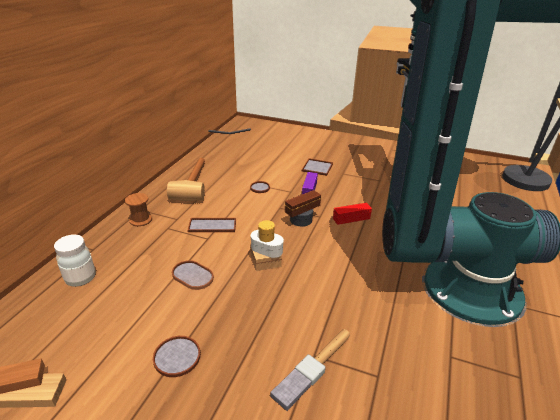

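Scene view: needle box on dark round tin at (226,205); wax/oval/square stack at (301,215). Purple box (165,213) and red box (220,184) are the look-alikes. Trays: square (108,215), wax (159,254), needle (254,281), oval (344,276), tack (437,262). The dark-brown box on the round tin fits needle_box, so I'll confirm it in a crop alongside a bird's-eye map made from depth.

```bash
cat > h.py <<'E'
import numpy as np,cv2
def cloud(d):
    z=d["range_z"];v,u=np.nonzero(z>0);zz=z[v,u];K=d["mtx"]
    p=np.stack([(u-K[0,2])/K[0,0]*zz,-(v-K[1,2])/K[1,1]*zz,-zz,np.ones_like(zz)])
    return (d["world_from_camera"]@p)[:3].T,d["image"][v,u],u,v
E
python3 - <<'E'
from h import *
ims=[]
X0,X1,Y0,Y1=180,600,-350,330
for n in("scene","side"):
    P,C,u,v=cloud(np.load(n+"0.npz"))
    bench=(abs(P[:,2])<4)&(P[:,0]>200)&(P[:,0]<600)&(abs(P[:,1])<300)
    print(n,"bench z",np.median(P[bench,2]))
    m=(P[:,0]>X0)&(P[:,0]<X1)&(P[:,1]>Y0)&(P[:,1]<Y1)&(P[:,2]<140);P=P[m];C=C[m]
    im=np.zeros((X1-X0,Y1-Y0,3),np.uint8)
    for i in np.argsort(P[:,2]):
        c=(int(Y1-P[i,1]),int(X1-P[i,0]));cv2.circle(im,c,1,tuple(int(k) for k in C[i][::-1]),-1)
    cv2.imwrite(f"pics/bev_{n}.png",im)
    I=cv2.imread(f"pics/{n}0.png")
    c=I[165:250,130:330] if n=="scene" else I[165:275,240:380]
    ims.append(cv2.resize(c,(400,int(c.shape[0]*400/c.shape[1])),interpolation=cv2.INTER_CUBIC))
h=max(i.shape[0] for i in ims);ims=[cv2.copyMakeBorder(i,0,h-i.shape[0],0,0,0) for i in ims]
cv2.imwrite("pics/crop.png",np.hstack(ims))
E
```

```text
scene bench z 0.23021269117862175
side bench z -0.9456573818654874
```

View pics/crop.png

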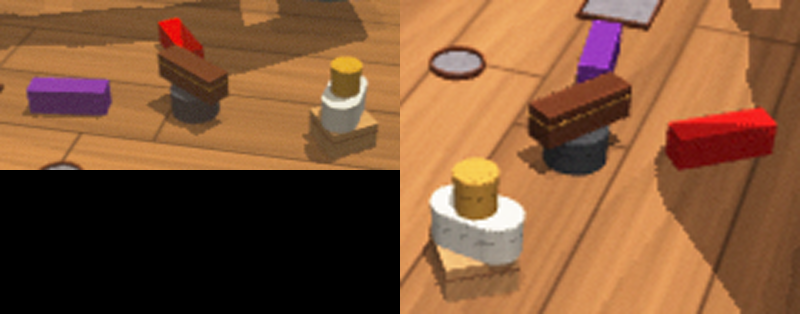

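View pics/bev_scene.png

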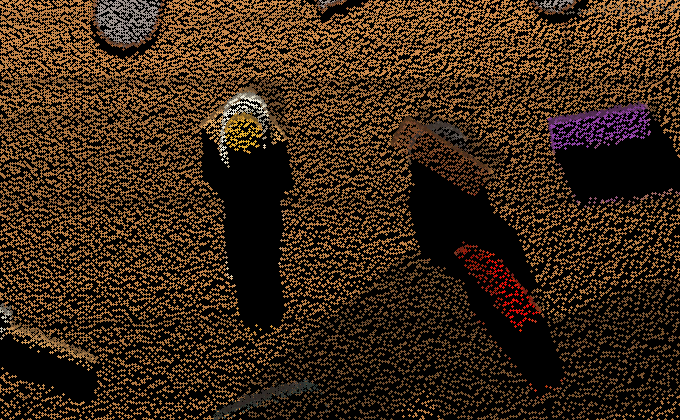

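The crop confirms it: the dark-brown box on the steel tin is the needle_box, and the purple and red ones are decoys that I leave alone. Next I fit trays (felt) and container tops.

```bash
cat >> h.py <<'E'
def rect(P2):
    (c,s,a)=cv2.minAreaRect(P2.astype(np.float32));
    if s[0]<s[1]: s=s[::-1];a+=90
    return np.round(c,1).tolist(),np.round(s,1).tolist(),round((a+90)%180-90,1)   # angle of long side from x
def top(P,C,xy,z,r=65,tol=6):
    m=(np.hypot(*(P[:,:2]-xy).T)<r)&(abs(P[:,2]-z)<tol);return P[m],C[m]
E
python3 - <<'E'
from h import *
seeds={"scene":dict(nail=(108,215),wax=(159,254),needle=(254,281),oval=(344,276),tack=(437,262)),
"side":dict(nail=(317,167),wax=(260,187),needle=(212,225),oval=(193,275),tack=(177,356))}
for n in seeds:
    d=dict(np.load(n+"0.npz"));S=cv2.cvtColor(d["image"],cv2.COLOR_RGB2HSV)[:,:,1]
    _,L=cv2.connectedComponents(cv2.morphologyEx((S<75).astype(np.uint8),cv2.MORPH_CLOSE,np.ones((3,3))),connectivity=4)
    P,C,u,v=cloud(d)
    for k,(a,b) in seeds[n].items():
        Q=P[(L[v,u]==L[b,a])];print(n,k,L[b,a],len(Q),rect(Q[:,:2]),"z",np.median(Q[:,2]).round(1))
    for k,xy,z in(("needle",(450,-115),72),("wax",(470,85),108),("oval",(475,85),72)):
        Q,c=top(P,C,xy,z); print(n,k,len(Q),rect(Q[:,:2]),np.median(Q[:,2]).round(1))
E
```

```text
scene nail 80 469 ([485.5, -421.4], [84.7, 77.3], 89.5) z 3.3
scene wax 82 246 ([612.3, -226.3], [49.7, 49.6], 70.5) z 3.3
scene needle 84 853 ([652.2, 8.1], [115.9, 49.2], 22.4) z 3.3
scene oval 85 720 ([600.3, 199.3], [93.5, 61.2], -15.1) z 3.1
scene tack 83 586 ([513.1, 404.2], [77.7, 74.2], 46.2) z 3.1
scene needle 329 ([443.3, -112.2], [102.5, 34.9], 59.1) 71.9
scene wax 135 ([468.4, 86.4], [38.2, 36.7], -11.6) 108.0
scene oval 206 ([470.0, 85.7], [75.8, 44.7], -5.9) 71.9
side nail 16 228 ([490.6, -424.4], [81.0, 70.4], -3.0) z 1.5
side wax 25 97 ([614.8, -224.2], [51.6, 46.9], -1.3) z 1.6
side needle 43 389 ([657.8, 7.4], [115.5, 45.4], 24.3) z 1.6
side oval 54 608 ([605.2, 198.9], [92.0, 59.6], -14.1) z 1.8
side tack 73 1135 ([518.1, 403.9], [77.8, 76.0], 31.3) z 2.2
side needle 287 ([440.2, -108.4], [104.6, 36.3], 59.2) 70.3
side wax 148 ([465.3, 90.2], [37.2, 35.0], 79.6) 107.0
side oval 290 ([464.8, 90.0], [80.3, 46.7], -3.3) 70.6
```

View pics/bev_side.png

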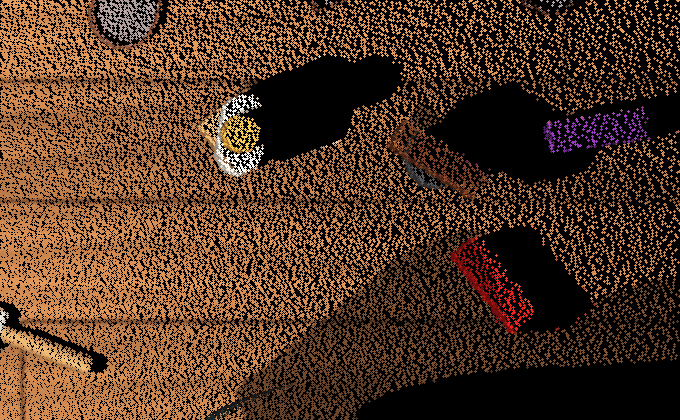

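```bash
python3 - <<'E'
from h import *
H=np.zeros((70,140)) # 10mm cells x 150..850, y -700..700
for n in("scene","side"):
    P,C,u,v=cloud(np.load(n+"0.npz"))
    P=P[(P[:,0]>150)&(P[:,0]<850)&(abs(P[:,1])<700)&(P[:,2]>30)]
    for p in P: i,j=int((p[0]-150)/10),int((p[1]+700)/10);H[i,j]=max(H[i,j],p[2])
n,L,S,c=cv2.connectedComponentsWithStats((H>30).astype(np.uint8))
for i in range(1,n):
    if S[i,4]>1:x,y=S[i,1]*10+150,S[i,0]*10-700;print("x",x,x+S[i,3]*10,"y",y,y+S[i,2]*10,"h",H[L==i].max().round())
from plant import kin
q=lambda t:[0,np.cos(np.radians(t)/2),np.sin(np.radians(t)/2),0]
for k,p,tp,t,tt in(("wax",(467,88,95),0,(613.5,-225,26),0),("oval",(467.5,88,59),-4,(602.5,199,26),-14.5),("needle",(442,-110,59),59,(655,8,26),23),("tack",(442,-110,23),0,(515.5,404,26),0),("nail",(467,88,23),45,(488,-423,26),0)):
    for f in(0,90,180,270):
        a,b=kin.solve_ik(list(p),q(tp+f)),kin.solve_ik(list(t),q(tt+f));print(k,f,None if a is None else round(a[5],2),None if b is None else round(b[5],2))
E
```

```text
x 150 230 y -40 130 h 585.0
x 170 310 y -590 -370 h 525.0
x 260 370 y -210 -120 h 40.0
x 400 490 y -170 -50 h 75.0
x 420 520 y 40 140 h 110.0
x 440 500 y -320 -210 h 39.0
x 680 770 y 510 590 h 44.0
x 730 850 y -220 -30 h 63.0
x 800 850 y 260 340 h 103.0
x 810 850 y 30 100 h 73.0
wax 0 1.64 1.13
wax 90 0.07 -0.44
wax 180 -1.5 -2.01
wax 270 None None
oval 0 1.71 2.05
oval 90 0.14 0.48
oval 180 -1.43 -1.09
oval 270 None None
needle 0 0.17 1.1
needle 90 -1.4 -0.48
needle 180 None -2.05
needle 270 1.74 None
tack 0 1.2 2.15
tack 90 -0.37 0.58
tack 180 -1.94 -0.99
tack 270 None -2.56
nail 0 0.85 0.77
nail 90 -0.72 -0.8
nail 180 -2.29 -2.37
nail 270 2.42 2.34
```

```bash
cat >> h.py <<'E'
from plant import env,jaws,kin,vision,monitor
q=lambda t:[0,np.cos(np.radians(t)/2),np.sin(np.radians(t)/2),0]
def pick(xy,yaw,under,off=23,zh=200):
    x,y=xy
    env.reach([x,y,zh],q(yaw));env.move_straight([x,y,under+off],speed=120)
    jaws.grab();print("width",monitor.read_gripper_width(),"F",monitor.read_gripper_force())
    env.move_straight([x,y,zh],speed=120)
def place(xy,yaw,off=23,zh=200):
    x,y=xy
    env.reach([x,y,zh],q(yaw));env.move_straight([x,y,off+15],speed=150)
    print("contact",env.move_straight([x,y,off+1],speed=25,max_force=4),monitor.read_ee_pos())
    jaws.open_jaws();env.move_straight([x,y,160],speed=200);print("t",monitor.read_time_s())
def snap(*ns):
    o={}
    for n in ns: o[n]=vision.get_image(n)
    return o
E
python3 - <<'E'
from h import *
pick((467,88),90,72)
place((613.5,-225),90)
d=snap("wrist")["wrist"];cv2.imwrite("pics/w1.png",d["image"][:,:,::-1])
E
```

```text
width 35.44462538991494 F 30.000050961971283
contact True [ 613.51254799 -225.01148727   25.77897812]
t 10.1917
```

View pics/w1.png

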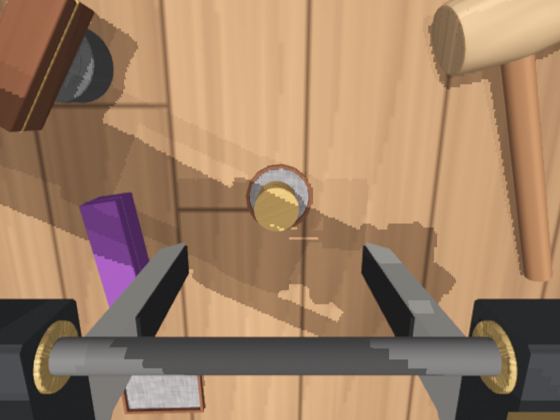

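The wrist view shows the wax tin at (277,206) standing in its tray (280,195). I'll check the centring numerically, then do the oval tin.

```bash
cat >> h.py <<'E'
def meas(d,xy,z,r=60,tol=5):
    P,C,u,v=cloud(d);Q,_=top(P,C,np.array(xy),z,r,tol);return (len(Q),)+(rect(Q[:,:2])+(np.median(Q[:,2]).round(1),) if len(Q)>20 else ())
E
python3 - <<'E'
from h import *
for n in("wrist","scene"):
    d=snap(n)[n];print(n,"wax tin",meas(d,(613.5,-225),39,40))
    P,C,u,v=cloud(d);S=cv2.cvtColor(C[None],cv2.COLOR_RGB2HSV)[0,:,1];V=C.max(1)
    m=(np.hypot(*(P[:,:2]-[613.5,-225]).T)<45)&(P[:,2]>5.5)&(P[:,2]<11);print("wax rim",rect(P[m,:2]),m.sum())
env.reach([467,88,220],q(-4+90))
d=snap("wrist")["wrist"];print("oval",meas(d,(467,88),72))
for n in("scene","side"):print("needle",n,meas(snap(n)[n],(442,-110),72,65))
E
```

```text
wrist wax tin (1549, [612.5, -225.1], [37.7, 35.8], 89.7, np.float64(39.1))
wax rim ([615.4, -220.9], [60.2, 57.0], -15.3) 606
scene wax tin (160, [615.4, -224.8], [36.2, 35.9], 23.9, np.float64(39.2))
wax rim ([619.6, -220.3], [60.0, 53.7], -50.0) 115
oval (3858, [464.6, 87.4], [80.9, 45.6], -6.8, np.float64(71.7))
needle scene (319, [442.4, -111.7], [103.2, 34.3], 58.6, np.float64(72.0))
needle side (275, [442.1, -108.6], [101.9, 36.4], 58.3, np.float64(70.5))
```

```bash
python3 - <<'E'
from h import *
T=dict(oval=(602.5,199,58),needle=(655,8,72),tack=(515.5,404,50),nail=(488,-423,65))
for pos,ks in(((480,-400,260),["nail"]),((640,20,260),["needle"]),((590,190,260),["oval"]),((510,390,260),["tack"])):
    env.reach(list(pos),q({"nail":45,"needle":23,"oval":75.5,"tack":90}[ks[0]]))
    d=snap("wrist")["wrist"];P,C,u,v=cloud(d)
    for k in ks:
        x,y,r=T[k];m=(np.hypot(*(P[:,:2]-[x,y]).T)<r+12)&(P[:,2]>5)&(P[:,2]<11)
        f=(np.hypot(*(P[:,:2]-[x,y]).T)<r)&(P[:,2]>1.8)&(P[:,2]<4.5)
        print(k,m.sum(),rect(P[m,:2]),"felt",f.sum(),rect(P[f,:2]))
        cv2.imwrite(f"pics/t_{k}.png",d["image"][:,:,::-1])
print(monitor.read_time_s())
E
```

```text
nail 786 ([489.1, -419.2], [86.4, 86.4], 1.6) felt 3922 ([490.3, -422.9], [125.5, 116.9], -86.3)
needle 777 ([655.3, 9.6], [124.0, 55.3], 22.6) felt 3784 ([657.5, 2.1], [132.2, 123.4], 13.6)
oval 697 ([603.0, 200.6], [104.0, 67.6], -14.7) felt 3217 ([602.2, 194.8], [107.9, 102.4], -17.8)
tack 646 ([516.0, 404.5], [85.8, 85.1], -0.1) felt 3220 ([511.8, 404.9], [94.0, 87.5], 43.9)
17.05
```

```bash
python3 - <<'E'
from h import *
pick((464.6,87.4),173.2,36)
place((603,200.6),165.3)
env.reach([442,-110,230],q(58.5))
d=snap("wrist")["wrist"];m=meas(d,(442,-110),72,65);print("needle",m,m[1])
pick(m[1],m[3],36)
place((655.3,9.6),22.6)
d=snap("wrist")["wrist"];cv2.imwrite("pics/w2.png",d["image"][:,:,::-1]);print(meas(d,(655,9.6),39,65))
for n in("scene","side"):
    d=snap(n)[n];print(n,"oval",meas(d,(603,200.6),39,55),"tack",meas(d,(442,-110),36,45),"nail",meas(d,(467,88),36,60))
E
```

```text
width 43.53906404718656 F 29.983127117156982
contact True [603.07746245 200.65225371  25.94048459]
t 26.4333
needle (3582, [441.0, -109.8], [99.6, 31.8], 57.7, np.float64(71.9)) [441.0, -109.8]
width 31.680130053569705 F 29.999954402446747
contact True [655.37755907   9.58732988  25.9494584 ]
t 36.275
(4498, [654.5, 9.9], [99.8, 32.0], 22.6, np.float64(38.9))
scene oval (510, [606.0, 199.0], [79.8, 45.6], -15.2, np.float64(39.0)) tack (197, [445.9, -108.1], [62.1, 59.9], -39.8, np.float64(36.2)) nail (419, [469.9, 86.7], [63.9, 62.2], 36.9, np.float64(36.0))
side oval (457, [603.0, 202.4], [80.8, 47.2], -13.3, np.float64(37.6)) tack (258, [442.8, -104.6], [62.4, 60.5], -68.6, np.float64(34.8)) nail (459, [468.3, 89.2], [64.0, 62.0], -53.9, np.float64(34.8))
```

View pics/w2.png

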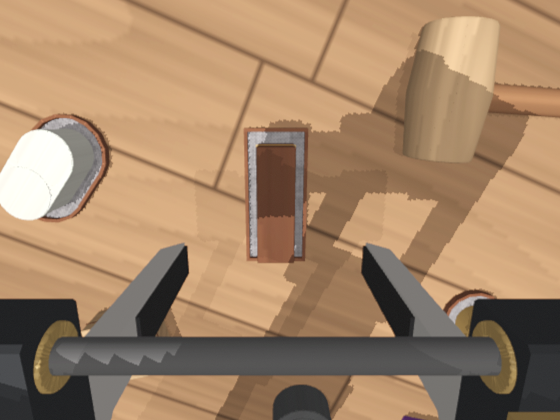

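The oval tin (~(50,170)) and needle box (275,200) sit inside their trays. Next are the two bottom containers.

```bash
python3 - <<'E'
from h import *
env.reach([443,-107,230],q(90))
m=meas(snap("wrist")["wrist"],(443,-107),36,50);print("tack",m)
assert abs(m[1][0]-443)<6 and abs(m[1][1]+107)<6
pick(m[1],90,0); place((516,404.5),90)
print("tack placed",meas(snap("wrist")["wrist"],(516,404.5),39,50))
env.reach([468,88,230],q(36.5))
m=meas(snap("wrist")["wrist"],(468,88),36,60);print("nail",m)
yaw=36.5+((m[3]-36.5+45)%90-45)
pick(m[1],yaw,0); place((489.1,-419.2),1.6)
print("nail placed",meas(snap("wrist")["wrist"],(489,-419),39,60))
env.reach([350,-400,300],q(1.6))
o=snap("scene","side")
for n,d in o.items():
    for k,xy,r in(("wax",(613.5,-225),40),("oval",(603,200),55),("needle",(655,9.6),65),("tack",(516,404),50),("nail",(489,-419),60)):print(n,k,meas(d,xy,39,r))
cv2.imwrite("pics/end.png",o["scene"]["image"][:,:,::-1])
print(monitor.read_time_s())
E
```

```text
tack (2887, [442.6, -107.6], [62.9, 62.1], -88.6, np.float64(36.1))
width 61.18060952997484 F 29.999981224536896
contact True [515.98160678 404.47581899  25.78121235]
t 47.025
tack placed (4420, [514.9, 404.4], [62.9, 62.7], -80.1, np.float64(39.1))
nail (3547, [468.1, 88.0], [62.0, 62.0], 36.3, np.float64(35.9))
width 61.544001413423224 F 30.000124275684357
contact True [ 489.11697221 -419.25634511   26.04919119]
t 57.5417
nail placed (5420, [488.9, -418.9], [62.2, 61.8], -88.3, np.float64(38.9))
scene wax (156, [615.1, -225.4], [37.9, 35.8], 21.5, np.float64(39.2))
scene oval (513, [603.5, 199.4], [83.5, 45.8], -15.0, np.float64(38.9))
scene needle (523, [655.7, 8.7], [101.5, 32.0], 22.6, np.float64(39.2))
scene tack (443, [517.4, 402.5], [63.1, 62.8], 17.2, np.float64(39.2))
scene nail (369, [490.4, -419.2], [66.5, 64.3], 1.3, np.float64(39.0))
side wax (66, [612.5, -222.8], [34.9, 33.6], -67.1, np.float64(37.5))
side oval (450, [602.2, 201.5], [82.3, 47.0], -14.3, np.float64(37.7))
side needle (296, [653.9, 11.4], [99.3, 36.0], 22.3, np.float64(37.4))
side tack (827, [515.5, 405.3], [63.3, 63.0], -79.2, np.float64(38.3))
side nail (172, [488.0, -416.0], [65.7, 62.4], -87.7, np.float64(37.4))
58.5
```

View pics/end.png

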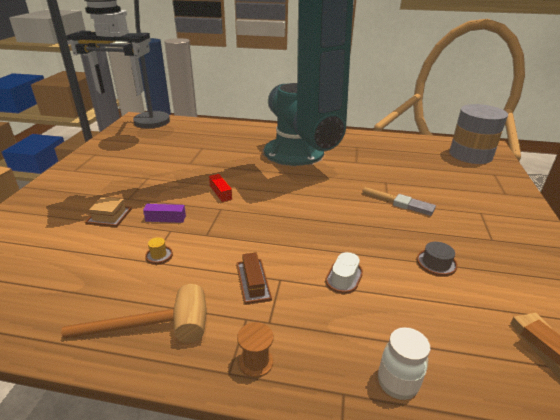

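All five sit flat in their trays: square (108,212), wax (157,250), needle (254,275), oval (345,270), tack (438,258). The top heights are about 39 mm, as expected, and the decoys have not been touched.

```bash
python3 -c "
from plant import env
print(env.hand_in())"
```

```text
the job is handed in; nothing more can be done
None
```

I handed the job in at about 58.5 s, with all five containers upright and flat in their own trays by the last camera check and the look-alike boxes untouched; the hand-in call returned no verdict.

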